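# Shift the carton feeder's lever through its H-gate

### The arm

A 7-joint arm with a two-finger parallel gripper is mounted at the origin on the work surface. World frame = base frame: x ahead of the robot, y to its left, z up, the work surface at z = 0. Lengths are in m, angles in degrees, forces in N, time in s.
With the tool pointing down it reaches from about 0.425 to 0.875 m from the base axis. Payload 4.7 kg.
Tool frame: the origin (TCP) lies between the finger pads; the fingertips stand 11 mm ahead of it and the grasp point (between the pads) lies 8 mm behind it (env.tcp_to_tips is the distance from the TCP to the fingertips, in m); z points along the fingers, y is the line along which they close (so a half turn about z gives the same grasp; the last joint's range is limited). The gripper opens to 87 mm and grips with 3 to 60 N. Pads are 19 mm wide; open, the fingers measure 117 mm over their backs; the gripper's body (75 mm by 190 mm) begins 51 mm behind the grasp point.
Start: joints at [-70.583, 18.392, -4.016, 83.108, 1.295, 78.541, -3.26], TCP at [0.207, 0.616, 0.201] pointing down, gripper open.
Joint ranges: [-163.93, 163.93], [-17.29, 119.83], [-79.2, 71.16], [3.27, 140.29], [-89.18, 269.18], [5.43, 117.66], [-154.24, 154.24]. Speed limits (degrees/s): [147.25, 147.25, 180, 180, 180, 180, 180].

### API

Orientations are given as [roll, pitch, yaw] about the fixed x, y, z axes, in that order (R = Rz(yaw) Ry(pitch) Rx(roll)).
In Python, from cell import env, viewer gives the robot as it stands.
- The arm moves only by the tool step_arm, never from a script. Its arguments are lists of equal length, an entry for each row: "delta_pos": the shift along the tool's x, y, z in units of 0.2 m (1.0 is 0.2 m), a list of three; "rot": the turn, a rotation vector about the tool's x, y, z in units of 1.5 rad (1.0 is 1.5 rad), a list of three; "gripper": the gripper command: -1 is shut, 1 is fully open, values between are in proportion. A call has 1 to 20 rows; each row is the pose to reach, as a shift and turn from the pose commanded when the call began, along the tool's axes at that moment; what a row does not reach only later rows make up. A row lasts 1/8 s, in which the tool goes at most 62.5 mm and 10.7 degrees, less where a joint would pass 70% of its speed; a pose out of reach is approached as far as the arm can. A call with a number of a shift or a turn outside -1 to 1 is refused whole. A call with a gripper value outside its range is refused whole. The fingers move at their own pace and stop on an object; "squeeze" is the grip in N (left out, the last holds). Time passes only in rows, so rows that repeat a pose let the fingers close. It gives the time, the measured TCP pose, the force, the opening and the grip force at its end, in the units of the state.
- env.get_obs(): the state, without advancing time (a new reading comes with each control period).
- viewer.read_camera(name): name is "scene" or "top"; returns a dict with "img" (384x512x3 uint8, red, green, blue), "fx", "fy", "cx", "cy" (pixels), "pose" (4x4, takes a point from camera to world coordinates). Camera axes: x right, y down, z forward; pixel columns grow to the right and rows downward; lengths in m; the calibration is good to about 2 mm. A picture is of the moment at which its call begins. There is no depth.
- env.sign_off(): hands the job in; it is judged then, once.
The state is a dict: "time_s": time; "qpos": joint angles; "joint_velocities": joint speeds; "effort": joint torques, N m; "tool_pos": TCP position; "tool_rot": TCP orientation; "force": force on the tool from outside, world axes, zero at the start; "wrist_torque": the same for the moment, N m; "grip_width": finger opening in m; "grasp_force": force on a finger pad.
Only numpy, scipy, OpenCV 4.12 (cv2) and the standard library are available. Lean on these libraries where they do the work, as an engineer would, in place of code of your own. Each camera call takes 0.05 s, during which the arm holds its last target. There are 200 camera calls.

### The job

Two carton feeders stand on the packing bench; on the one whose lever has the BLUE ball knob, shift the lever to the gate slot with the teal tab: bring it to the cross-slot of the H-shaped gate, move it across to the other lane, then push it fully forward (towards the belt) until it stands home in the teal-marked end, and let go. Leave the white-knobbed lever of the other feeder where it is.

Things in the scene. Friction and masses are not known exactly. Their poses are not given: they have to be found in the camera images.
- blue_box: Feeder to operate: fixed white gearbox 170x150x130 mm, belt on its +x side. Origin: its centre on the bench; x forward to the belt, y left, z up. In its top plate (z 130 mm) a real H-gate stops the rod: two 80 mm lanes along x at y = +24 and -24 mm, joined by the cross-slot at x = 0; slots 22 mm wide. Teal tab at the +x end of the +y lane, grey at the others. Lever starts in the -y lane.
- blue_knob (a point): Centre of the blue ball knob, 38 mm across, on a 10 mm steel rod, 185 mm from a universal pivot in the box (box x = y = 0, z = 20 mm): it rides on that sphere. In the box frame it is at (x,y) = (0,-40) mm in neutral of the -y lane, (0,40) in neutral of the +y lane; 10 mm play each side. No spring: about 1 N moves it, it stays where left. Axes: z along the rod, up.
- blue_home (a point): Fixed point of the blue feeder, in the air above its teal tab: where the centre of the blue knob stands when the lever is fully home in the teal-marked slot end. In the box frame x 57, y 39, z 192 mm. Axes as the box's.
- white_knob (a point): Centre of the white ball knob, 38 mm in diameter, on the lever of the other, otherwise identical feeder (same gate and tabs). Bystander: leave it where it is.

How it is judged:
By the outcome, as a careful person would: the job done as asked, in the order asked, and still so for the second after the job is handed in, with the robot touching nothing.
It also fails if it takes over 35 s, if anything falls off the work surface, if the arm or the gripper's body presses on something with over 40 N, if the wrist force passes 120 N, or if a joint passes its speed limit or range.

## Working session

There is one attempt and no reset: what is moved stays moved. The work goes in short steps, Python scripts to look and compute and a tool call to move; the robot and the scene stay as the last step left them, time stands still between calls to the robot, and variables do not carry over. Pictures are saved under pics/ and viewed, at most 10 in all, crops included, and the job is handed in when it is done.

Besides the shell and the picture viewer there is one more tool, called after ">>>" as name(argument=value, ...), one argument or row to a line, values as JSON. step_arm: Moves the arm, as the interface text tells. Shifts and turns lie within -1 to 1; 1 stands for 0.2 m of shift or 1.5 rad of turn. Its arguments: {"type":"object","properties":{"delta_pos":{"type":"array"},"rot":{"type":"array"},"gripper":{"type":"array"},"squeeze":{"type":"number"}},"required":["delta_pos","rot","gripper"]}

```bash
mkdir -p pics
python3 - <<'E'
from cell import env, viewer
import cv2,pickle
d={}
for n in("scene","top"):
    r=viewer.read_camera(n);d[n]=r
    cv2.imwrite(f"pics/{n}0.png",r["img"][:,:,::-1])
    print(n,r["fx"],r["fy"],r["cx"],r["cy"]);print(r["pose"].round(4))
pickle.dump(d,open("d0.pkl","wb"))
o=env.get_obs();print(o["tool_pos"],o["tool_rot"],o["time_s"],o["grip_width"])
E
```

```text
scene 348.5525273282068 348.5525273282068 259.76022607410863 189.10532270828162
[[ 0.6463  0.6725 -0.3606  0.8591]
 [ 0.763  -0.5739  0.2973 -0.2199]
 [-0.007  -0.4673 -0.8841  0.7985]
 [ 0.      0.      0.      1.    ]]
top 353.7448620027024 353.7448620027024 259.42879741325703 190.95680792059056
[[-0.0059 -0.9985  0.0548  0.519 ]
 [-0.9999  0.0066  0.012   0.0082]
 [-0.0124 -0.0547 -0.9984  0.865 ]
 [ 0.      0.      0.      1.    ]]
[0.20728373 0.61549389 0.19965581] [-1.79899112e+02  3.87397586e-03  1.61391855e+02] 0.1 0.08697200035058024
```

View pics/scene0.png

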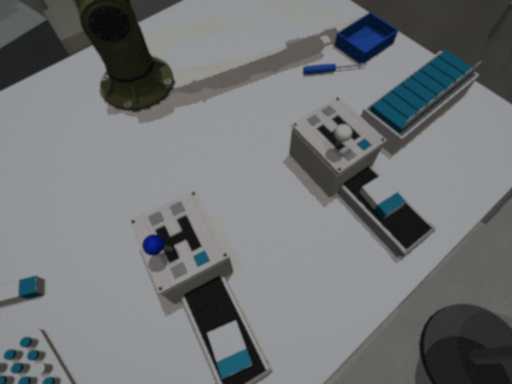

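View pics/top0.png

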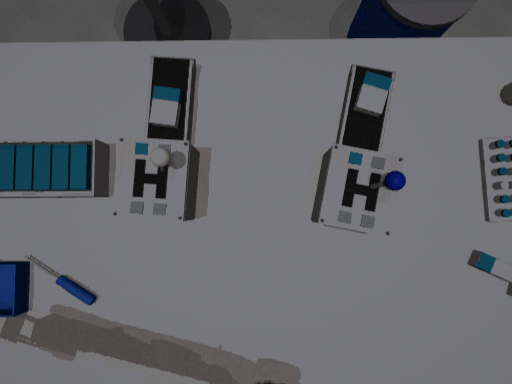

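The scene picture shows the blue knob at about (153,244). In the top view it is at (396,181), with the teal tab at (356,158) and the grey tabs at (378,163), (345,217) and (368,222). The belt side is up in the image (world +x).

```bash
cat > h.py <<'E'
import numpy as np,cv2
def ray(r,u,v):
    d=r["pose"][:3,:3]@np.array([(u-r["cx"])/r["fx"],(v-r["cy"])/r["fy"],1]);return r["pose"][:3,3],d/np.linalg.norm(d)
def onz(r,u,v,z):
    o,d=ray(r,u,v);return o+d*(z-o[2])/d[2]
def tri(rs):
    A=0;b=0
    for o,d in rs:
        P=np.eye(3)-np.outer(d,d);A=A+P;b=b+P@o
    p=np.linalg.solve(A,b);return p,[np.linalg.norm((np.eye(3)-np.outer(d,d))@(p-o)) for o,d in rs]
def blobs(m,lo,hi):
    n,_,s,c=cv2.connectedComponentsWithStats(m.astype(np.uint8))
    return [(s[i,4],*c[i]) for i in range(1,n) if lo<=s[i,4]<=hi]
def knob(r,hint=None,rad=40):
    h=cv2.cvtColor(r["img"],cv2.COLOR_RGB2HSV).astype(int)
    m=(h[...,0]>112)&(h[...,0]<128)&(h[...,1]>190)&(h[...,2]>50)
    b=blobs(m,30,500)
    return b
E
python3 - <<'E'
from h import *
import pickle
d=pickle.load(open("d0.pkl","rb"))
for n in d: print(n,[tuple(np.round(x,1)) for x in knob(d[n])])
for n,(x0,x1,y0,y1) in {"top":(315,408,140,240),"scene":(128,232,190,300)}.items():
    r=d[n];h=cv2.cvtColor(r["img"],cv2.COLOR_RGB2HSV).astype(int)[y0:y1,x0:x1]
    teal=(h[...,0]>88)&(h[...,0]<108)&(h[...,1]>150)
    g=(h[...,1]<40)&(h[...,2]>115)&(h[...,2]<165)
    for nm,m in(("teal",teal),("grey",g)):
        for a,u,v in blobs(m,30,400): print(n,nm,a,round(u+x0,1),round(v+y0,1),onz(r,u+x0,v+y0,.13).round(4))
im=d["top"]["img"][140:240,315:410,::-1];a=cv2.resize(im,None,fx=6,fy=6,interpolation=cv2.INTER_NEAREST)
cv2.imwrite("pics/crop0.png",a)
E
```

```text
scene [(np.float64(286.0), np.float64(153.3), np.float64(244.1))]
top [(np.float64(285.0), np.float64(394.9), np.float64(180.4))]
top teal 127 355.0 158.0 [ 0.6267 -0.1827  0.13  ]
scene teal 106 201.0 258.0 [ 0.6284 -0.1821  0.13  ]
scene grey 114 228.2 285.0 [ 0.7045 -0.1735  0.13  ]
```

View pics/crop0.png

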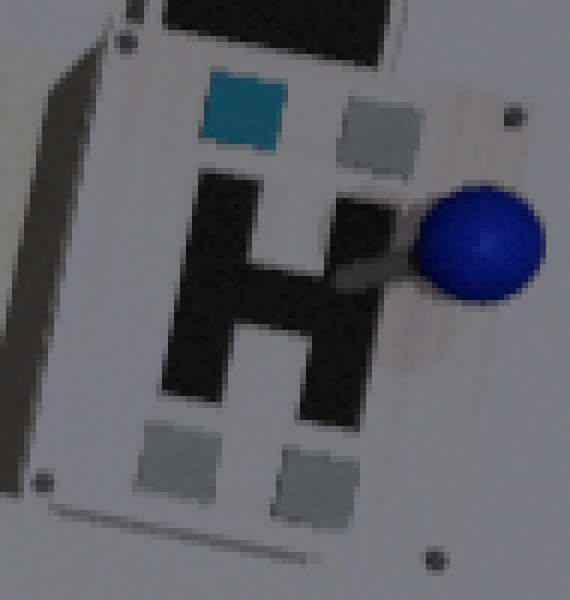

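The crop shows the H-gate. Teal tab at crop (244,111), grey tabs at (382,136), (178,462) and (316,488), screws at (127,42), (515,117), (435,560) and (43,483). The knob is at (481,243), with the lever in the -y lane.

Run:
```python
from h import *
import pickle
d=pickle.load(open("d0.pkl","rb"));r=d["top"]
P=lambda q:np.array([onz(r,315+a/6-.5,140+b/6-.5,.13) for a,b in q])
T=P([(244,111),(382,136),(178,462),(316,488)]);S=P([(127,42),(515,117),(435,560),(43,483)])
print(T.round(4),S.round(4),T.mean(0),S.mean(0))
ex=(T[0]+T[1]-T[2]-T[3])[:2];ex2=(S[0]+S[1]-S[2]-S[3])[:2]
print(*[np.degrees(np.arctan2(e[1],e[0])) for e in(ex,ex2)])
k,e=tri([ray(d["scene"],153.3,244.1),ray(r,394.9,180.4)]);print("knob",k,e)
c=T.mean(0);c=(T.mean(0)+S.mean(0))/2
yaw=np.arctan2(ex[1],ex[0])/2+np.arctan2(ex2[1],ex2[0])/2
R=np.array([[np.cos(yaw),-np.sin(yaw)],[np.sin(yaw),np.cos(yaw)]])
b=R.T@(k[:2]-c[:2]);print("box knob",b,k[2],"z exp",.02+np.sqrt(.185**2-b@b))
print("sceneteal box",R.T@(np.array([.6284,-.1821])-c[:2]),R.T@(T[0,:2]-c[:2]))
np.savez("box.npz",c=c[:2],yaw=yaw);print(c,np.degrees(yaw))
```

```text
[[ 0.6268 -0.183   0.13  ]
 [ 0.6177 -0.2305  0.13  ]
 [ 0.5053 -0.1578  0.13  ]
 [ 0.4961 -0.2049  0.13  ]] [[ 0.6513 -0.1429  0.13  ]
 [ 0.624  -0.2766  0.13  ]
 [ 0.4713 -0.2451  0.13  ]
 [ 0.4983 -0.1113  0.13  ]] [ 0.56147759 -0.19405401  0.13      ] [ 0.56122344 -0.19395156  0.13      ]
-11.787410811209725 -11.664985364281971
knob [ 0.57444523 -0.23753987  0.19839926] [np.float64(0.001385562656994271), np.float64(0.0013855626569942337)]
box knob [ 0.02166969 -0.03996716] 0.1983992608331101 z exp 0.19932665877197445
sceneteal box [0.0632311  0.02528118] [0.06184611 0.02410665]
[ 0.56135051 -0.19400279  0.13      ] -11.726198087745848
```

>>> step_arm(
  delta_pos=[
    [0,0,-0.25],
    [0,0,-0.5],
    [0,0,-0.8],
    [0,0,-0.8],
  ],
  rot=[
    [0,0,-0.03],
    [0,0,-0.06],
    [0,0,-0.08],
    [0,0,-0.08],
  ],
  gripper=[1,1,1,1],
)

```text
time_s: 0.6
tool_pos: [0.2079, 0.6178, 0.3666]
tool_rot: [179.4, 0.0, 168.3]
force: [0.5, -0.6, -0.0]
grip_width: 0.0869
grasp_force: 0.0
```

>>> step_arm(
  delta_pos=[
    [-0.25,-0.12,0],
    [-0.5,-0.25,0],
    [-0.75,-0.37,0],
    [-1,-0.5,0],
  ],
  rot=[
    [0,0,0],
    [0,0,0],
    [0,0,0],
    [0,0,0],
  ],
  gripper=[1,1,1,1],
)

```text
time_s: 1.1
tool_pos: [0.3839, 0.4758, 0.359]
tool_rot: [-179.9, -0.1, 168.3]
force: [0.3, 0.3, -0.7]
grip_width: 0.0872
grasp_force: 0.0
```

>>> step_arm(
  delta_pos=[
    [-0.1,-0.2,0],
    [-0.2,-0.4,0],
    [-0.3,-0.6,0],
    [-0.4,-0.8,0],
    [-0.5,-1,0],
  ],
  rot=[
    [0,0,0],
    [0,0,0],
    [0,0,0],
    [0,0,0],
    [0,0,0],
  ],
  gripper=[1,1,1,1,1],
)

```text
time_s: 1.72
tool_pos: [0.44, 0.2595, 0.3592]
tool_rot: [-179.9, -0.1, 168.3]
force: [0.4, -0.5, 0.2]
grip_width: 0.0873
grasp_force: 0.0
```

>>> step_arm(
  delta_pos=[
    [-0.1,-0.2,0],
    [-0.2,-0.4,0],
    [-0.3,-0.6,0],
    [-0.4,-0.8,0],
    [-0.5,-1,0],
  ],
  rot=[
    [0,0,0],
    [0,0,0],
    [0,0,0],
    [0,0,0],
    [0,0,0],
  ],
  gripper=[1,1,1,1,1],
)

```text
time_s: 2.35
tool_pos: [0.4971, 0.0436, 0.3593]
tool_rot: [-180.0, -0.1, 168.3]
force: [0.4, 0.0, -0.8]
grip_width: 0.0872
grasp_force: 0.0
```

>>> step_arm(
  delta_pos=[
    [-0.1,-0.2,0],
    [-0.2,-0.4,0],
    [-0.3,-0.6,0],
    [-0.4,-0.8,0],
    [-0.5,-1,0],
    [-0.5,-1,0],
    [-0.5,-1,0],
  ],
  rot=[
    [0,0,0],
    [0,0,0],
    [0,0,0],
    [0,0,0],
    [0,0,0],
    [0,0,0],
    [0,0,0],
  ],
  gripper=[1,1,1,1,1,1,1],
)

```text
time_s: 3.22
tool_pos: [0.5544, -0.1702, 0.3595]
tool_rot: [180.0, -0.1, 168.3]
force: [-0.1, -0.4, -0.2]
grip_width: 0.0869
grasp_force: 0.0
```

>>> step_arm(
  delta_pos=[
    [-0.08,-0.15,0],
    [-0.166,-0.309,0],
    [-0.166,-0.309,0.2],
    [-0.166,-0.309,0.4],
    [-0.166,-0.309,0.55],
    [-0.166,-0.309,0.7],
    [-0.166,-0.309,0.8],
    [-0.166,-0.309,0.84],
    [-0.166,-0.309,0.84],
    [-0.166,-0.309,0.84],
  ],
  rot=[
    [0,0,0],
    [0,0,0],
    [0,0,0],
    [0,0,0],
    [0,0,0],
    [0,0,0],
    [0,0,0],
    [0,0,0],
    [0,0,0],
    [0,0,0],
  ],
  gripper=[1,1,1,1,1,1,1,1,1,1],
)

```text
time_s: 4.47
tool_pos: [0.5753, -0.2386, 0.1939]
tool_rot: [-180.0, 0.1, 168.3]
force: [0.1, 0.2, -0.2]
grip_width: 0.0871
grasp_force: 0.0
```

Run:
```python
from cell import env, viewer
import cv2
r=viewer.read_camera("scene")
cv2.imwrite("pics/s1.png",cv2.resize(r["img"][170:310,90:270,::-1],None,fx=4,fy=4))
```

```text
(no output)
```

View pics/s1.png

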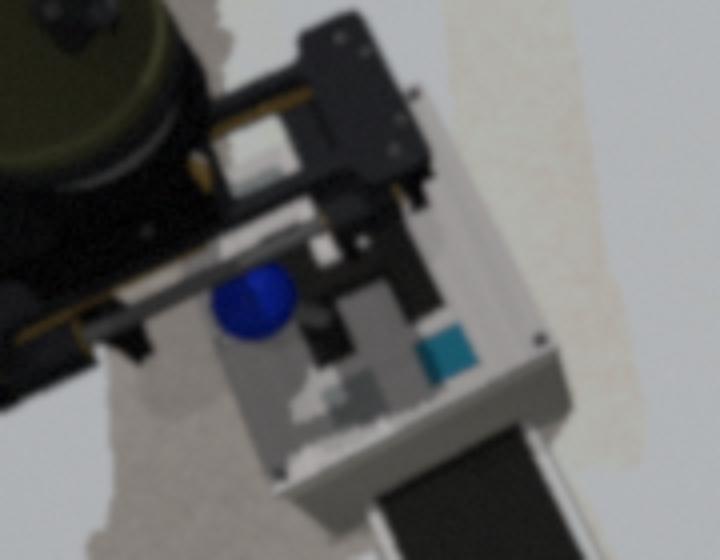

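The blue ball at crop (255,300) lies between the fingers at (130,335) and (365,230). I'll close gently.

>>> step_arm(
  delta_pos=[
    [0,0,0.012],
    [0,0,0.012],
    [0,0,0.012],
    [0,0,0.012],
    [0,0,0.012],
    [0,0,0.012],
    [0,0,0.012],
    [0,0,0.012],
  ],
  rot=[
    [0,0,0],
    [0,0,0],
    [0,0,0],
    [0,0,0],
    [0,0,0],
    [0,0,0],
    [0,0,0],
    [0,0,0],
  ],
  gripper=[-1,-1,-1,-1,-1,-1,-1,-1],
  squeeze=8,
)

```text
time_s: 5.52
tool_pos: [0.5749, -0.2388, 0.1909]
tool_rot: [-180.0, 0.1, 168.3]
force: [-0.9, -1.0, 3.1]
grip_width: 0.0237
grasp_force: 6.7
```

The opening is 24 mm, so the ball isn't held at its 38 mm equator. I'll look again.

Run:
```python
from cell import env, viewer
from h import *
rs={n:viewer.read_camera(n) for n in("scene","top")}
for n in rs: print(n,[tuple(np.round(x,1)) for x in knob(rs[n])])
a=cv2.resize(rs["scene"]["img"][190:290,100:210,::-1],None,fx=5,fy=5);b=cv2.resize(rs["top"]["img"][130:230,325:435,::-1],None,fx=5,fy=5)
cv2.imwrite("pics/s2.png",cv2.resize(np.hstack([a,b]),(800,364)))
o=env.get_obs();print(o["force"],o["wrist_torque"],o["grip_width"])
```

```text
scene [(np.float64(196.0), np.float64(152.6), np.float64(246.5))]
top []
[-0.15316043 -0.39529775  4.15322922] [-0.11237755  0.01572578 -0.01242381] 0.023364880467508377
```

View pics/s2.png

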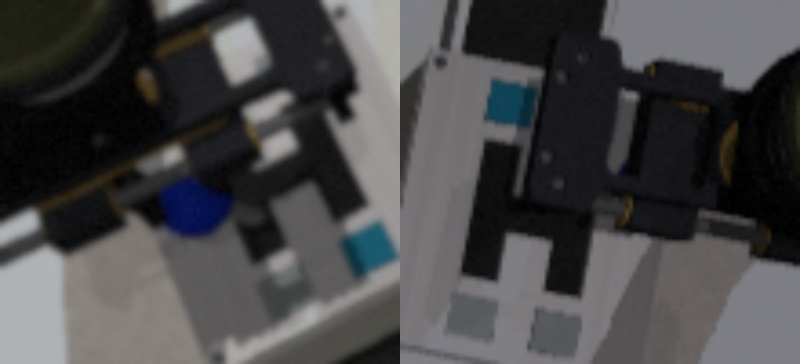

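Run:
```python
from h import *
import pickle
r=pickle.load(open("d0.pkl","rb"))["scene"]
def proj(p):
    q=r["pose"][:3,:3].T@(np.array(p)-r["pose"][:3,3]);return np.array([r["fx"]*q[0]/q[2]+r["cx"],r["fy"]*q[1]/q[2]+r["cy"]])
y=np.array([.203,.979,0])
for nm,t,w,x0,y0,s in(("s1",[.5753,-.2386,.1939],.087,90,170,4),("s2",[.5749,-.2388,.1909],.0237,100,190,3.64)):
  for dz in(0.011,-.008,-.03):
    for sg in(-1,1):
        p=np.array(t)+sg*w/2*y-[0,0,dz];u=proj(p);print(nm,dz,sg,u.round(1),((u-[x0,y0])*s).round())
```

```text
s1 0.011 -1 [131.9 258.7] [168. 355.]
s1 0.011 1 [176.6 236.8] [346. 267.]
s1 -0.008 -1 [128.4 255.6] [153. 342.]
s1 -0.008 1 [174.3 233.2] [337. 253.]
s1 -0.03 -1 [124.  251.7] [136. 327.]
s1 -0.03 1 [171.5 228.8] [326. 235.]
s2 0.011 -1 [148.8 251. ] [177. 222.]
s2 0.011 1 [160.9 245.1] [222. 200.]
s2 -0.008 -1 [145.7 247.7] [166. 210.]
s2 -0.008 1 [158.2 241.7] [212. 188.]
s2 -0.03 -1 [141.9 243.7] [153. 195.]
s2 -0.03 1 [154.8 237.5] [200. 173.]
```

Run:
```python
from cell import viewer
import cv2
a=viewer.read_camera("scene")["img"][205:270,115:195,::-1]
a=cv2.resize(cv2.convertScaleAbs(a,alpha=1.8,beta=25),(720,585),interpolation=cv2.INTER_CUBIC)
cv2.imwrite("pics/s3.png",a)
```

```text
(no output)
```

View pics/s3.png

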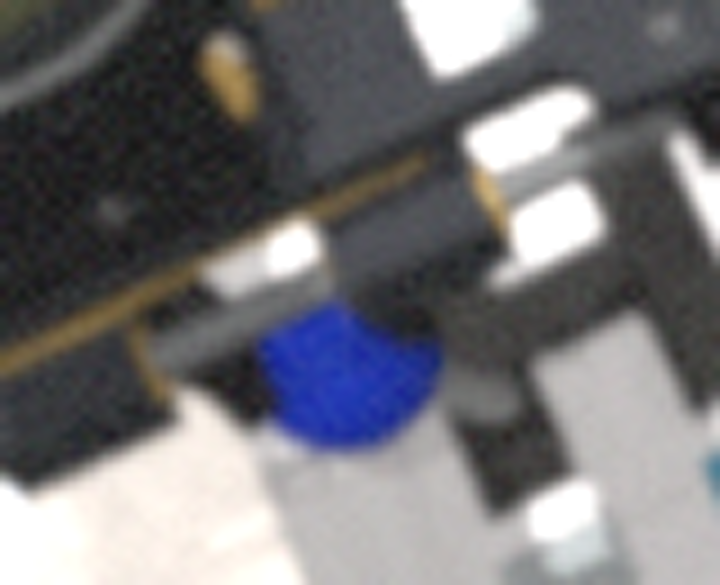

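The ball's centre is at crop (350,365), and it hides the finger tips, so the grip is off-centre. I'll open and re-measure the knob.

>>> step_arm(
  delta_pos=[
    [0,0,0],
    [0,0,0],
    [0,0,0],
    [0,0,0],
    [0,0,0],
  ],
  rot=[
    [0,0,0],
    [0,0,0],
    [0,0,0],
    [0,0,0],
    [0,0,0],
  ],
  gripper=[1,1,1,1,1],
)

```text
time_s: 6.3
tool_pos: [0.5745, -0.2382, 0.1901]
tool_rot: [180.0, -0.0, 168.3]
force: [0.4, 0.4, 0.7]
grip_width: 0.0659
grasp_force: 0.0
```

Run:
```python
from cell import viewer,env
from h import *
r=viewer.read_camera("scene")
h=cv2.cvtColor(r["img"],cv2.COLOR_RGB2HSV).astype(int)
m=((h[...,0]>112)&(h[...,0]<128)&(h[...,1]>150)&(h[...,2]>40)).astype(np.uint8);m[:200]=0;m[290:]=0;m[:,:110]=0;m[:,200:]=0
c=max(cv2.findContours(m,0,2)[0],key=cv2.contourArea)
u,rad=cv2.minEnclosingCircle(c);print(u,rad,m.sum(),cv2.boundingRect(c))
B=np.load("box.npz");y=float(B["yaw"]);R=np.array([[np.cos(y),-np.sin(y)],[np.sin(y),np.cos(y)]])
o=env.get_obs()
for z in(.185,.19,.195,.2,.205):
    p=onz(r,*u,z);b=R.T@(p[:2]-B["c"]);print(z,b.round(4),.02+np.sqrt(.185**2-b@b))
print("tcp",R.T@(o["tool_pos"][:2]-B["c"]),o["tool_pos"],o["force"])
a=cv2.resize(cv2.convertScaleAbs(r["img"][205:270,115:195,::-1],alpha=1.8,beta=25),(720,585),interpolation=cv2.INTER_CUBIC);cv2.imwrite("pics/s4.png",a)
```

```text
(153.3092498779297, 243.92196655273438) 10.516697883605957 286 (143, 236, 21, 19)
0.185 [ 0.0158 -0.0402] 0.19988735690405943
0.19 [ 0.0181 -0.0396] 0.19980719626882815
0.195 [ 0.0204 -0.039 ] 0.19969573465101445
0.2 [ 0.0227 -0.0383] 0.1995529137582044
0.205 [ 0.025  -0.0377] 0.1993786586858566
tcp [ 0.0219246  -0.04060409] [ 0.57456538 -0.23821531  0.1901382 ] [0.8469516  0.32785301 0.36400999]
```

View pics/s4.png

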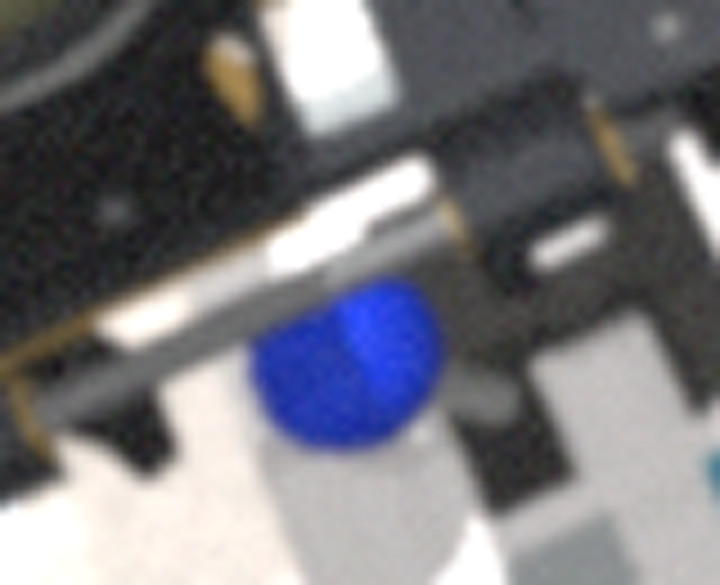

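The ball has not moved. The tips at crop (165,440) and (525,270) appear about 15–20 mm higher than predicted, so the grip was above the equator.

```bash
python3 -c "
from cell import env
print(env.tcp_to_tips)"
```

```text
0.011
```

>>> step_arm(
  delta_pos=[
    [0,0,0],
    [0,0,0.04],
    [0,0,0.08],
    [0,0,0.11],
    [0,0,0.11],
  ],
  rot=[
    [0,0,0],
    [0,0,0],
    [0,0,0],
    [0,0,0],
    [0,0,0],
  ],
  gripper=[1,1,1,1,1],
)

```text
time_s: 6.98
tool_pos: [0.5742, -0.238, 0.1674]
tool_rot: [180.0, -0.1, 168.3]
force: [-0.2, 0.7, 0.6]
grip_width: 0.0871
grasp_force: 0.0
```

>>> step_arm(
  delta_pos=[
    [0,0.01,0],
    [0,0.01,0],
    [0,0.01,0],
    [0,0.01,0],
    [0,0.01,0],
    [0,0.01,0],
    [0,0.01,0],
  ],
  rot=[
    [0,0,0],
    [0,0,0],
    [0,0,0],
    [0,0,0],
    [0,0,0],
    [0,0,0],
    [0,0,0],
  ],
  gripper=[-1,-1,-1,-1,-1,-1,-1],
  squeeze=8,
)

```text
time_s: 7.85
tool_pos: [0.5749, -0.2368, 0.1684]
tool_rot: [-180.0, 0.0, 168.2]
force: [-1.0, -1.3, 0.3]
grip_width: 0.0373
grasp_force: 8.0
```

The opening is now 37 mm with no vertical force, so the ball is held at its equator. Next: back to the cross-slot.

>>> step_arm(
  delta_pos=[
    [0.03,0,-0.002],
    [0.06,0,-0.004],
    [0.09,0,-0.006],
    [0.11,0,-0.007],
    [0.11,0,-0.007],
    [0.11,0,-0.007],
  ],
  rot=[
    [0,0,0],
    [0,0,0],
    [0,0,0],
    [0,0,0],
    [0,0,0],
    [0,0,0],
  ],
  gripper=[-1,-1,-1,-1,-1,-1],
)

```text
time_s: 8.6
tool_pos: [0.5533, -0.2318, 0.1697]
tool_rot: [180.0, -0.0, 168.3]
force: [-0.1, -1.3, 1.2]
grip_width: 0.0371
grasp_force: 8.0
```

```bash
cat > m.py <<'E'
from cell import viewer,env
from h import *
r=viewer.read_camera("scene")
h=cv2.cvtColor(r["img"],cv2.COLOR_RGB2HSV).astype(int)
m=((h[...,0]>112)&(h[...,0]<128)&(h[...,1]>150)&(h[...,2]>40)).astype(np.uint8);m[:200]=0;m[300:]=0;m[:,:110]=0;m[:,240:]=0
cs=cv2.findContours(m,0,2)[0]
B=np.load("box.npz");y=float(B["yaw"]);R=np.array([[np.cos(y),-np.sin(y)],[np.sin(y),np.cos(y)]])
o=env.get_obs();t=R.T@(o["tool_pos"][:2]-B["c"])
print("tcp box",t.round(4),o["tool_pos"].round(4),o["grip_width"],o["time_s"])
if cs:
    u,rad=cv2.minEnclosingCircle(max(cs,key=cv2.contourArea));print(u,rad,m.sum())
    z=.2
    for _ in range(4):
        p=onz(r,*u,z);b=R.T@(p[:2]-B["c"]);z=.02+np.sqrt(.185**2-b@b)
    print("knob box",b.round(4),z)
E
python3 m.py
```

```text
tcp box [-0.0002 -0.0387] [ 0.5533 -0.2318  0.1697] 0.03682695435131079 8.65
(149.0, 234.5) 10.30786418914795 209
knob box [ 0.0024 -0.0388] 0.20086567220214027
```

The knob is at neutral, box (2,-39) mm. Now across to the other lane.

>>> step_arm(
  delta_pos=[
    [0,0.05,-0.01],
    [0,0.1,-0.017],
    [0,0.15,-0.022],
    [0,0.2,-0.022],
    [0,0.25,-0.02],
    [0,0.3,-0.015],
    [0,0.35,-0.008],
    [0,0.395,0],
    [0,0.395,0],
    [0,0.395,0],
  ],
  rot=[
    [0,0,0],
    [0,0,0],
    [0,0,0],
    [0,0,0],
    [0,0,0],
    [0,0,0],
    [0,0,0],
    [0,0,0],
    [0,0,0],
    [0,0,0],
  ],
  gripper=[-1,-1,-1,-1,-1,-1,-1,-1,-1,-1],
)

```text
time_s: 9.9
tool_pos: [0.5697, -0.1535, 0.1695]
tool_rot: [179.9, -0.0, 168.3]
force: [0.2, 1.0, 0.1]
grip_width: 0.0376
grasp_force: 8.0
```

```bash
python3 m.py
```

```text
tcp box [-0.0001  0.0412] [ 0.5696 -0.1536  0.1695] 0.03737906198977089 9.95
(190.5, 215.0) 9.962529182434082 201
knob box [0.0026 0.0428] 0.19996474345415893
```

>>> step_arm(
  delta_pos=[
    [-0.04,-0.008,0.001],
    [-0.08,-0.008,0.004],
    [-0.12,-0.008,0.009],
    [-0.16,-0.008,0.015],
    [-0.2,-0.008,0.022],
    [-0.24,-0.008,0.031],
    [-0.28,-0.008,0.041],
    [-0.305,-0.008,0.043],
    [-0.305,-0.008,0.043],
    [-0.305,-0.008,0.043],
  ],
  rot=[
    [0,0,0],
    [0,0,0],
    [0,0,0],
    [0,0,0],
    [0,0,0],
    [0,0,0],
    [0,0,0],
    [0,0,0],
    [0,0,0],
    [0,0,0],
  ],
  gripper=[-1,-1,-1,-1,-1,-1,-1,-1,-1,-1],
)

```text
time_s: 11.2
tool_pos: [0.6265, -0.1685, 0.1603]
tool_rot: [-180.0, -0.3, 168.2]
force: [-5.2, 1.9, 4.5]
grip_width: 0.0372
grasp_force: 8.0
```

```bash
python3 m.py
```

```text
tcp box [0.0586 0.0382] [ 0.6265 -0.1685  0.1603] 0.03709661179850334 11.25
(203.5, 246.5) 7.382511615753174 128
knob box [0.066 0.039] 0.18835568199739117
```

The force in -x shows it is against the end stop. Release and lift.

>>> step_arm(
  delta_pos=[
    [-0.29,0,0],
    [0,0,0],
    [0,0,0],
    [0,0,0],
    [0,0,0],
    [0,0,-0.15],
    [0,0,-0.35],
    [0,0,-0.6],
    [0,0,-0.9],
    [0,0,-0.9],
  ],
  rot=[
    [0,0,0],
    [0,0,0],
    [0,0,0],
    [0,0,0],
    [0,0,0],
    [0,0,0],
    [0,0,0],
    [0,0,0],
    [0,0,0],
    [0,0,0],
  ],
  gripper=[1,1,1,1,1,1,1,1,1,1],
)

```text
time_s: 12.5
tool_pos: [0.6311, -0.1699, 0.349]
tool_rot: [180.0, 0.8, 168.3]
force: [0.1, 0.0, 1.0]
grip_width: 0.0871
grasp_force: 0.0
```

That call's first row held a stray forward shift of mine (-0.29 in x). I'll back off and check the result.

>>> step_arm(
  delta_pos=[
    [0.2,0.2,0],
    [0.4,0.4,0],
    [0.6,0.6,0],
    [0.6,0.8,0],
    [0.6,1,0],
    [0.6,1,0],
  ],
  rot=[
    [0,0,0],
    [0,0,0],
    [0,0,0],
    [0,0,0],
    [0,0,0],
    [0,0,0],
  ],
  gripper=[1,1,1,1,1,1],
)

```text
time_s: 13.25
tool_pos: [0.5519, 0.0564, 0.3409]
tool_rot: [179.9, 0.0, 168.7]
force: [-0.4, -0.6, 0.2]
grip_width: 0.0871
grasp_force: 0.0
```

```bash
python3 m.py
python3 - <<'E'
from cell import viewer
from h import *
rs={n:viewer.read_camera(n) for n in("scene","top")}
k={n:max(knob(rs[n]),default=None) for n in rs};print(k)
B=np.load("box.npz");y=float(B["yaw"]);R=np.array([[np.cos(y),-np.sin(y)],[np.sin(y),np.cos(y)]])
if all(k.values()):
    p,e=tri([ray(rs[n],*k[n][1:]) for n in rs]);print(R.T@(p[:2]-B["c"]),p,e)
cv2.imwrite("pics/s5.png",np.hstack([cv2.resize(rs["scene"]["img"][100:310,110:400,::-1],(400,290)),cv2.resize(rs["top"]["img"][100:240,240:433,::-1],(400,290))]))
E
```

```text
tcp box [-0.0595  0.2403] [0.5519 0.0533 0.3412] 0.0868321158649936 13.3
(200.5, 241.5) 10.12432861328125 306
knob box [0.0562 0.0381] 0.19211370188694032
{'scene': (np.int32(286), np.float64(200.62587412587413), np.float64(241.76923076923077)), 'top': (np.int32(287), np.float64(355.4668989547038), np.float64(154.801393728223))}
[0.0561124  0.03815745] [ 0.62404677 -0.16804569  0.19041899] [np.float64(0.0001018656770535489), np.float64(0.00010186567705356344)]
```

View pics/s5.png

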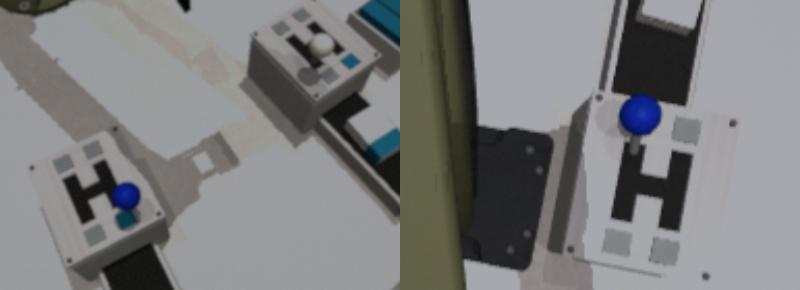

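The blue knob stands over the teal tab, at scene crop (125,196) and top crop (640,115). Its measured box position (56,38,~191) mm is within about 1 mm of home. The white knob is where it was and the arm is clear.

```bash
python3 -c "
from cell import env
print(env.sign_off())"
```

```text
the job is handed in; nothing more can be done
None
```

The blue lever is home in the teal-marked slot end (knob measured about 1–2 mm from home), released with the arm clear and the white lever untouched, and signed off just after 13 s; a mistyped row briefly drove the opening gripper forward at release, and the force in that instant wasn't read.

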